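# Draw the sprung extension gauge out to its mark and hold it

## Task

We are checking the sprung extension gauge on the bench: squeeze the lock button on the side of its arm's head to release the parked arm, draw the arm out against its spring until the pointer under the head is level with the small upright clip set on the scale, and do not pull it well past the clip. Finish still gripping the head and holding the arm steady at that mark, so that I can write the reading down; do not shift the clip and leave everything else on the bench where it is.

Things in the scene. Friction and masses are not known exactly. Their poses are not given: they have to be found in the camera images.
- gauge: extension gauge, screwed to the bench. Origin on the bench under the mouth of its casing; x = the way the arm runs out, z up. Dark base plate x -190 to +160, y -62 to +34, 12 mm thick; grey casing x -180 to 0, y -28 to +23, 92 mm high. Flat scale strip (lines every 10 mm, top 15 mm above the bench) on the plate's -y side, first line at x = 12 mm
- gauge_arm (a joint): how far the telescoping arm is drawn out, m: 0 parked and locked, 0.125 at its stop. Parked, the lock holds it; the lock acts only there. A spring always draws it back, with 5 N near the parked place and 8 N at full length, so it runs back in if let go
- head_grip (a point): point to grip the arm's head, 76 mm above the bench; axes as the gauge's. Head: aluminium block 40 mm long (x), 26 wide (y), from 48 to 96 mm above the bench, 10 mm in front of the casing when parked. The point is midway along it, and across 14 mm from its plain +y side and from the squeezed-in button's face (-y side). Grip from above, fingers closing along y; 34 mm wide, 28 squeezed
- lock_button (a joint): lock button on the head's -y side, m pressed in: 0 out, 0.006 fully in; free of the catch from about 0.004. Sprung: 2.4 N to start, 7 N fully in. A grip on the head, one finger on the plain side and one on the button, squeezes it in; it rides on the head as the arm is drawn out
- button_face (a point): middle of the lock button's outer face (face 22 mm long, 24 mm high), axes as the gauge's; pressed along +y
- index_tip (a point): lower tip of the thin pointer that hangs under the rear of the head on the -y side, 16 mm above the bench; moves with the arm. Axes as the gauge's. Level with the mark when its x in the gauge's frame equals that of mark_clip
- mark_clip (a point): the mark: the arm-side end of the small steel clip (8 mm along the scale, with a 3 mm thick upright fin, top 30 mm above the bench) on the scale strip, in the plane of the fin, 16 mm above the bench; axes as the gauge's. 50 to 100 mm along the scale from the pointer's parked place; stays put unless pushed hard
- petri_dish: clear petri dish 90 x 90 x 15 mm, bystander; origin at the centre of its underside
- cover_box: small cover glass box 27 x 27 x 16 mm, bystander; origin at the centre of its underside
- usb_stick: memory stick 19 x 56 x 9 mm, bystander; origin at the centre of its underside
- logbook: notebook 210 x 152 x 14 mm, bystander; origin at the centre of its underside
- pen: pen 12 x 145 x 9 mm, bystander; origin at the centre of its underside
- tally_counter: round hand counter 53 x 59 x 27 mm, bystander; origin at the centre of its underside
- tape_roll: roll of tape 104 x 102 x 25 mm, bystander; origin at the centre of its underside

How it is judged (in metres and radians):
On the way, in this order (a step that is already met when the one before it is completed fails the run):
1. the lock button is squeezed in (4 mm or more) while the arm is still parked (value of joint lock_button above 0.004 m and value of joint gauge_arm below 0.006 m), for 0.1 s.
2. the arm is drawn out, gripped at its head, to within 4 mm of the mark (x of index_tip in the frame of mark_clip between -0.004 and 0.004 m and contact force between the fingers and gauge_arm above 3 N), for 0.3 s.
At the end, for the whole second after the job is handed in: The gripper still holds the arm's head (finger force over 3 N), the arm is out of its parked place by more than 30 mm and stands still (under 10 mm/s) with its pointer within 4 mm of the mark clip along the scale (all of step 2 and velocity of joint gauge_arm between -0.01 and 0.01 m/s and value of joint gauge_arm above 0.03 m); the arm keeps its last pose, push and grip.
It fails at once if the arm is pulled more than 12 mm past the mark (x of index_tip in the frame of mark_clip above 0.012 m).
It fails at once if the mark clip is shifted by more than 3 mm (distance of mark_clip from where it was at the start of the episode above 0.003 m).
It fails at once if a bystander is shifted by more than 20 mm (distance of any of petri_dish, cover_box, usb_stick, logbook, pen, tally_counter, tape_roll from where it was at the start of the episode above 0.02 m).
It also fails if it takes over 34 s, if anything falls off the work surface, if the arm or the gripper's body presses on something with over 40 N, if the wrist force passes 120 N, or if a joint passes its speed limit or range.

## Robot

A 6-joint arm with a two-finger parallel gripper is mounted at the origin on a cart in front of the work surface, level with it; the furniture and walls round the work are solid. World frame = base frame: x ahead of the robot, y to its left, z up, the work surface at z = 0. Lengths are in mm, angles in rad, forces in N, time in s.
With the tool pointing down it reaches from about 325 to 750 mm from the base axis. Payload 7.6 kg.
Tool frame: the origin (TCP) lies midway between the tips of the shut fingers; the grasp point (between the pads) lies 19 mm behind it; y points along the fingers, x is the direction in which the jaws open and shut, and the axes are right-handed (so a half turn about y gives the same grasp; the last joint's range is limited). The gripper opens to 85 mm and grips with 20 to 120 N. Pads are 22 mm wide; open, the fingers measure 114 mm over their backs; the gripper's body (76 mm by 85 mm) begins 54 mm behind the grasp point. The pads swing forward as they close: fully open they stand 13 mm farther back than shut.
Start: joints at [-1.404, 0.052, 1.401, -0, 1.689, -0.07], TCP at [123.185, -510.364, 231.323] pointing down, gripper open.
Joint ranges: [-2.9, 2.9], [-0.91, 2.17], [0.12, 2.37], [-1.06, 4.2], [0.26, 2.73], [-2.93, 2.93]. Speed limits (rad/s): [2.57, 2.57, 3.01, 3.14, 3.14, 3.14].

## Interface

Orientations are given as a rotation vector (axis times angle).
In Python, from plant import bot, capture, camera_info gives the robot as it stands.
- The arm moves only by the shell command python3 -m creep 'ROWS'. ROWS is a JSON object of lists of equal length, an entry for each row: "gripper": the opening in per cent of the stroke, from 0 (shut) to 100 (fully open); "linear": the shift along the tool's x, y, z in mm, a list of three; "twist": the turn, a rotation vector about the tool's x, y, z in degrees, a list of three. A call has exactly 8 rows; each row shifts and turns the pose as measured when the row begins, along the tool's axes as they then stand; what a row does not reach is not made up. A row lasts 1/10 s, in which the tool goes at most 50 mm and 8.59 degrees, less where a joint would pass 70% of its speed; a pose out of reach is approached as far as the arm can. A call is refused whole if a number of a shift passes 50 or a number of a turn 8.59, either way. A call with a gripper value outside its range is refused whole. The fingers move at their own pace and stop on an object; the grip force is fixed at half the most. Time passes only in rows, so rows that do not move let the fingers close, or fill a call up. It gives the time, the measured TCP pose, the force and the opening at its end, in the units of the state.
- bot.get_obs(): the state, without advancing time (a new reading comes with each control period).
- capture(name): name is "side" or "top"; returns (picture, depth): 480x640x3 uint8, blue, green, red; 480x640 float32, mm along the optical axis (not along the pixel's ray), 0 where there is no reading.
- camera_info(name): a dict with "fx", "fy", "cx", "cy" (pixels), "T" (4x4, takes a point from camera to world coordinates). Camera axes: x right, y down, z forward; pixel columns grow to the right and rows downward; lengths in mm; the calibration is good to about 2 mm. A picture is of the moment at which its call begins. camera_info takes no time and is no camera call.
- bot.finish_job(): hands the job in, once; it reports no verdict.
The state is a dict: "time": time; "q": joint angles; "joint_vel": joint speeds; "tau": joint torques, N m; "ee_pos": TCP position; "tool_rot": TCP orientation; "force": force on the tool from outside, world axes, zero at the start; "moment": the same for the moment, N m; "opening": finger opening in mm.
Only numpy, scipy, OpenCV 4.12 (cv2) and the standard library are available. Lean on these libraries where they do the work, as an engineer would, in place of code of your own. Each camera call takes 0.05 s, during which the arm holds its last target.

## Working session

There is one attempt and no reset: what is moved stays moved. The work goes in short steps, Python scripts to look and compute and a shell command to move; the robot and the scene stay as the last step left them, time stands still between calls to the robot, and variables do not carry over. Pictures are saved under pics/ and viewed, and the job is handed in when it is done.

```bash
ls; mkdir -p pics; python3 - <<'E'
from plant import bot, capture, camera_info
import cv2,numpy as np
for n in("side","top"):
    p,d=capture(n); cv2.imwrite(f"pics/{n}0.png",p); np.savez(f"pics/{n}0.npz",p=p,d=d)
    i=camera_info(n); print(n,i["fx"],i["fy"],i["cx"],i["cy"]);print(np.round(i["T"],3))
print(bot.get_obs())
E
```

```text
pics
side 574.25724126881 574.25724126881 313.1838552391807 240.39384702845254
[[-9.08000e-01 -2.75000e-01  3.16000e-01  1.97149e+02]
 [-4.19000e-01  5.86000e-01 -6.94000e-01  9.69570e+02]
 [ 6.00000e-03 -7.63000e-01 -6.47000e-01  9.30587e+02]
 [ 0.00000e+00  0.00000e+00  0.00000e+00  1.00000e+00]]
top 483.5826308796249 483.5826308796249 318.6656589623716 235.7508830477799
[[ 1.400000e-02 -9.840000e-01  1.790000e-01  3.573770e+02]
 [-1.000000e+00 -1.100000e-02  1.500000e-02  2.484600e+01]
 [-1.300000e-02 -1.790000e-01 -9.840000e-01  1.502876e+03]
 [ 0.000000e+00  0.000000e+00  0.000000e+00  1.000000e+00]]
{'time': 0.1, 'q': array([-1.40430897e+00,  5.27587285e-02,  1.40158594e+00, -2.78398777e-06,
        1.68864104e+00, -7.02962503e-02]), 'joint_vel': array([ 0.00126417, -0.00224023, -0.00155861, -0.0011806 ,  0.00038289,
       -0.0004911 ]), 'tau': array([ 1.30782006e-03, -3.82583034e+01, -3.60987175e+01, -5.04428942e-05,
        4.83466778e-03,  2.90683965e-05]), 'ee_pos': array([ 123.13194663, -510.08041415,  230.58334798]), 'tool_rot': array([-1.31097979,  1.03373341, -1.03200852]), 'force': array([-0.3370591 ,  0.05259948,  0.01919619]), 'moment': array([ 0.03786714, -0.04202448, -0.01677696]), 'opening': 85.1318156413007}
```

View pics/side0.png

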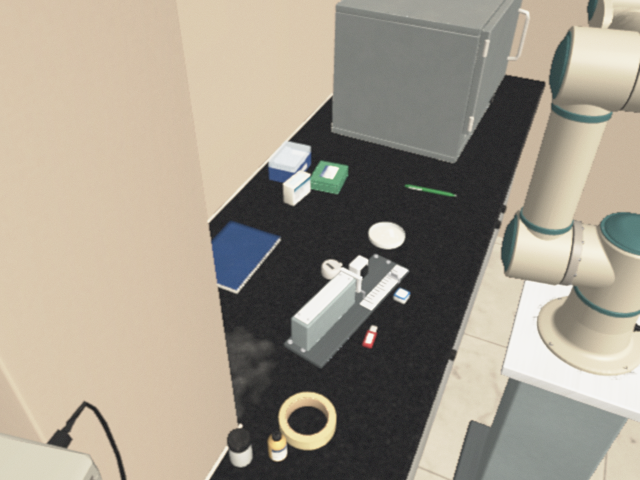

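View pics/top0.png

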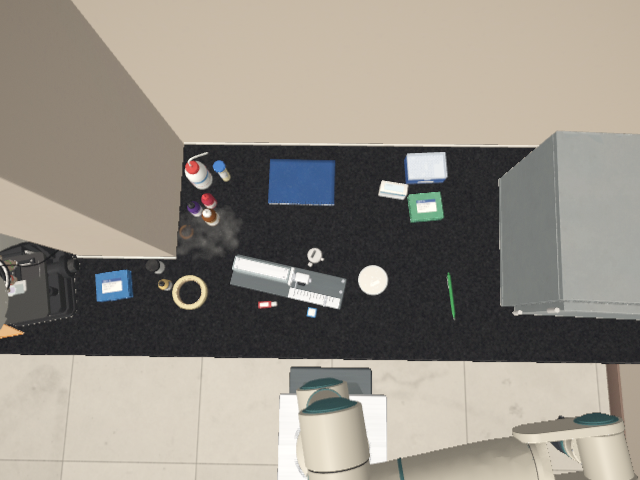

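The gauge lies at about (290,280) in top and (345,310) in side, with the head at (303,279) in top. I'll zoom in on it.

```bash
python3 - <<'E'
import cv2,numpy as np
t=cv2.imread("pics/top0.png");s=cv2.imread("pics/side0.png")
cv2.imwrite("pics/topz.png",cv2.resize(t[240:325,220:360],None,fx=5.7,fy=5.7,interpolation=cv2.INTER_CUBIC))
cv2.imwrite("pics/sidez.png",cv2.resize(s[245:370,280:420],None,fx=4.8,fy=4.8,interpolation=cv2.INTER_CUBIC)[:600])
E
```

```text
(no output)
```

View pics/topz.png

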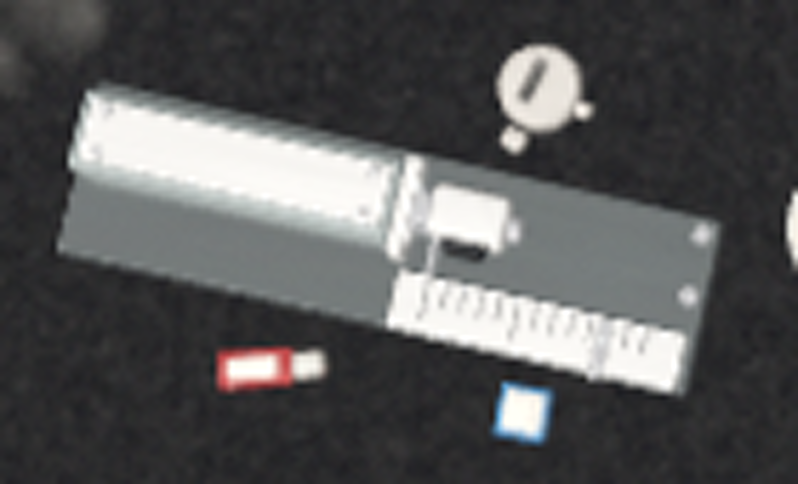

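View pics/sidez.png

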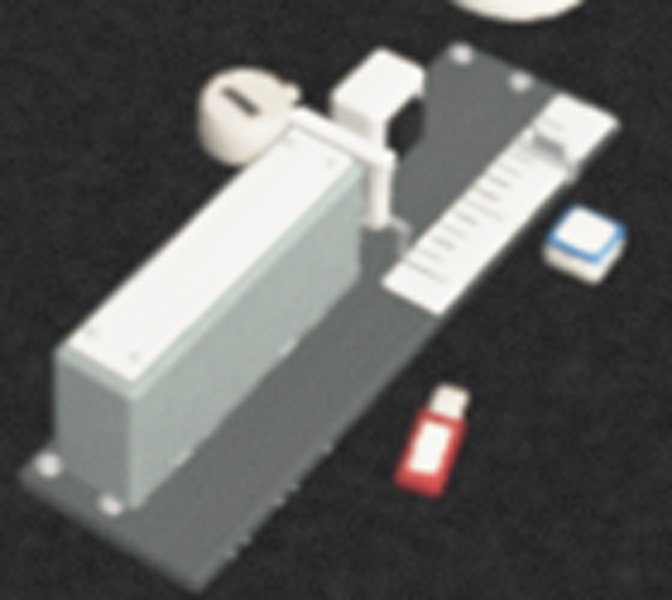

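```bash
cat > h.py <<'E'
import numpy as np
from plant import camera_info
C={n:camera_info(n) for n in("side","top")}
def ray(n,u,v):
    i=C[n];d=np.array([(u-i["cx"])/i["fx"],(v-i["cy"])/i["fy"],1.]);T=i["T"];return T[:3,3],T[:3,:3]@d
def onz(n,u,v,z):
    o,d=ray(n,u,v);return o+d*(z-o[2])/d[2]
def proj(n,P):
    i=C[n];T=np.linalg.inv(i["T"]);p=(T[:3,:3]@np.asarray(P).T).T+T[:3,3]
    return np.c_[p[:,0]/p[:,2]*i["fx"]+i["cx"],p[:,1]/p[:,2]*i["fy"]+i["cy"]]
def tz(x,y):return (x+.5)/5.7-.5+220,(y+.5)/5.7-.5+240
def sz(x,y):return (x+.5)/4.8-.5+280,(y+.5)/4.8-.5+245
E
python3 - <<'E'
from h import *
from scipy.optimize import least_squares
G={"top":[((57,252),(-190,-62,12)),((720,222),(160,34,12)),((685,395),(160,-62,12))],
"side":[((200,590),(-190,-62,12)),((22,477),(-190,34,12)),((450,42),(160,34,12)),((620,128),(160,-62,12)),((133,382),(-180,-28,92)),((55,350),(-180,23,92))]}
def W(p,P):
    P=np.array(P,float);c,s=np.cos(p[2]),np.sin(p[2]);return np.c_[p[0]+c*P[:,0]-s*P[:,1],p[1]+s*P[:,0]+c*P[:,1],P[:,2]]
def res(p,views):
    r=[]
    for n in views:
        f=tz if n=="top" else sz
        r.append((proj(n,W(p,[g[1] for g in G[n]]))-np.array([f(*g[0]) for g in G[n]])).ravel())
    return np.concatenate(r)
for v in(["top"],["side"],["top","side"]):
    r=least_squares(res,[450,50,-1.75],args=(v,));print(v,r.x,np.round(r.fun,1))
p=r.x
def g(P): 
    c,s=np.cos(p[2]),np.sin(p[2]);d=P[:2]-p[:2];return np.round([c*d[0]+s*d[1],-s*d[0]+c*d[1]],1)
print("clip fin top (z30) top",g(onz("top",*tz(601,325),30)),g(onz("top",*tz(597,375),15)))
print("side",g(onz("side",*sz(538,138),30)),g(onz("side",*sz(572,172),16)))
print("head top corners z96 topview",[g(onz("top",*tz(*q),96)) for q in[(433,186),(510,200),(500,252),(427,237)]])
print("ptr tip",g(onz("top",*tz(424,285),16)),g(onz("side",*sz(403,250),16)))
print("first line",g(onz("top",*tz(424,300),15)),g(onz("side",*sz(425,270),15)))
E
```

```text
['top'] [495.65110465 123.51571949  -1.77955874] [-0.6 -0.   0.6 -0.2  0.1  0.2]
['side'] [492.92916821 126.52614557  -1.78176915] [-0.6 -1.  -1.5 -0.6  1.  -0.5  0.4 -2.   2.7  4.2 -1.9 -1.1]
['top', 'side'] [493.81736793 125.60209166  -1.77850537] [-1.3  0.6 -0.1  0.3 -0.6  0.7 -0.5 -1.4 -1.4 -0.8  0.6 -0.9  0.  -2.5
  2.8  3.9 -1.9 -1.4]
clip fin top (z30) top [109.6 -34. ] [113.1 -59.6]
side [105.1 -46.3] [108.1 -64.7]
head top corners z96 topview [array([11. , 12.7]), array([51.1, 14.3]), array([ 52.1, -12.7]), array([ 14. , -13.4])]
ptr tip [ 11.9 -33.2] [ 16.6 -28.4]
first line [ 13.7 -41. ] [ 12.8 -42.9]
```

```bash
python3 - <<'E'
from h import *
from scipy.spatial.transform import Rotation as R
from plant import bot
import cv2
p=np.array([495.65,123.5,-1.7796]);c,s=np.cos(p[2]),np.sin(p[2])
def g(P): d=P[...,:2]-p[:2];return np.c_[d@[c,s],d@[-s,c],P[...,2]]
for n in("top","side"):
    z=np.load(f"pics/{n}0.npz");d=z["d"];v,u=np.indices(d.shape);i=C[n]
    cam=np.stack([(u-i["cx"])/i["fx"]*d,(v-i["cy"])/i["fy"]*d,d],-1).reshape(-1,3)
    P=g(cam@i["T"][:3,:3].T+i["T"][:3,3]);ok=(d.ravel()>0)
    def st(nm,m):
        q=P[m&ok]; 
        if len(q):print(n,nm,len(q),np.round(q.min(0),1),np.round(q.max(0),1),np.round(q.mean(0),1))
    x,y,zz=P.T
    st("head top",(x>3)&(x<75)&(abs(y)<35)&(zz>88)&(zz<102)&(x>8))
    st("casing top",(x<-3)&(x>-200)&(abs(y)<40)&(zz>86)&(zz<96))
    st("clip",(x>40)&(x<130)&(y<-25)&(y>-75)&(zz>22)&(zz<45))
o=bot.get_obs();T=R.from_rotvec(o["tool_rot"]).as_matrix();print(np.round(T,3))
E
```

```text
top head top 123 [ 10.7 -19.7  88.2] [ 49.6  13.9 101.5] [30.  -0.3 94.3]
top casing top 693 [-179.   -24.4   86. ] [-3.1 23.2 95.9] [-90.1   1.3  90.4]
top clip 12 [ 99.1 -61.2  22.1] [116.6 -38.9  31.2] [109.4 -49.8  25.8]
side head top 169 [  9.1 -21.8  88. ] [49.  11.3 99.7] [27.6 -3.9 92.9]
side casing top 1064 [-178.6  -30.1   86. ] [-3.1 20.8 95.2] [-96.4  -3.3  89.2]
side clip 19 [105.9 -62.   22.3] [112.5 -41.9  29.4] [109.6 -52.5  26. ]
[[ 0.235 -0.     0.972]
 [-0.972  0.001  0.235]
 [-0.001 -1.     0.   ]]
```

Depth confirms the gauge pose: origin (495.6, 123.5), yaw -1.78, with the head centred at x=30 and the clip at about x=109. Next I move over the head.

```bash
python3 -m creep '{"gripper":[100,100,100,100,100,100,100,100],"linear":[[-31,0,31],[-31,0,31],[-31,0,31],[-31,0,31],[-31,0,31],[-31,0,31],[-31,0,31],[-31,0,31]],"twist":[[0,0,0],[0,0,0],[0,0,0],[0,0,0],[0,0,0],[0,0,0],[0,0,0],[0,0,0]]}'
```

```text
time: 0.9
ee_pos: [308.7, -202.2, 226.5]
tool_rot: [-1.302, 1.046, -1.033]
force: [0.5, -0.4, 1.9]
opening: 85.9
```

```bash
python3 -m creep '{"gripper":[100,100,100,100,100,100,100,100],"linear":[[-31,0,31],[-31,0,31],[-31,0,31],[-31,0,31],[-31,0,31],[-31,0,31],[-31,0,31],[-31,0,31]],"twist":[[0,0,0],[0,0,0],[0,0,0],[0,0,0],[0,0,0],[0,0,0],[0,0,0],[0,0,0]]}' && python3 -m creep '{"gripper":[100,100,100,100,100,100,100,100],"linear":[[0,0,0],[0,0,0],[0,0,0],[0,0,0],[0,0,0],[0,0,0],[0,0,0],[0,0,0]],"twist":[[0,-8,0],[0,-8,0],[0,-8,0],[0,-8,0],[0,-8,0],[0,-8,0],[0,-8,0],[0,-8,0]]}'
cat > st.py <<'E'
from h import *
from scipy.spatial.transform import Rotation as R
from plant import bot
p=np.array([495.65,123.5,-1.7796]);c,s=np.cos(p[2]),np.sin(p[2])
Gm=np.array([[c,-s,0],[s,c,0],[0,0,1]])
def main(tgt):
    o=bot.get_obs();T=R.from_rotvec(o["tool_rot"]).as_matrix()
    e=Gm.T@(o["ee_pos"]-[p[0],p[1],0])
    print("t",o["time"],"tcp in gauge",np.round(e,1),"force gauge",np.round(Gm.T@o["force"],1),"open",round(o["opening"],1))
    Td=np.c_[Gm[:,1],[0,0,-1],-Gm[:,0]]
    print("shift tool to",tgt,np.round(T.T@Gm@(np.array(tgt)-e),1),"twist deg",np.round(np.degrees(R.from_matrix(T.T@Td).as_rotvec()),2),"vel",np.round(np.abs(o["joint_vel"]).max(),3))
if __name__=="__main__":
    import sys;main([float(a) for a in sys.argv[1:4]])
E
python3 st.py 30 -0.8 150
```

```text
time: 1.7
ee_pos: [498.4, 110.5, 227.0]
tool_rot: [-1.304, 1.045, -1.033]
force: [0.7, -1.8, 0.7]
opening: 85.4
time: 2.5
ee_pos: [498.1, 116.5, 220.2]
tool_rot: [-1.561, 0.15, -0.125]
force: [0.2, 0.2, 0.7]
opening: 85.5
t 2.5 tcp in gauge [  6.4   3.9 220.2] force gauge [-0.2  0.2  0.7] open 85.5
shift tool to [30.0, -0.8, 150.0] [ -4.3  70.2 -23.8] twist deg [-0.23  1.92 -0.97] vel 1.445
```

```bash
python3 -m creep '{"gripper":[100,100,100,100,100,100,100,100],"linear":[[0,0,0],[-1,12,-5],[-1,12,-5],[-1,12,-5],[-1,12,-5],[0,12,-4],[0,10,0],[0,0,0]],"twist":[[0,0,0],[0,1,-1],[0,0,0],[0,0,0],[0,0,0],[0,0,0],[0,0,0],[0,0,0]]}'
python3 st.py 30 -0.8 54
python3 - <<'E'
from plant import capture
import cv2
s,_=capture("side");t,_=capture("top")
cv2.imwrite("pics/s1.png",cv2.resize(s[205:375,270:450],None,fx=3.5,fy=3.5,interpolation=cv2.INTER_CUBIC))
cv2.imwrite("pics/t1.png",cv2.resize(t[230:350,220:400],None,fx=4,fy=4,interpolation=cv2.INTER_CUBIC))
E
```

```text
time: 3.3
ee_pos: [487.8, 92.2, 143.1]
tool_rot: [-1.561, 0.163, -0.158]
force: [0.1, -0.1, -0.5]
opening: 85.3
t 3.3 tcp in gauge [ 32.3  -1.2 143.1] force gauge [ 0.1  0.2 -0.5] open 85.3
shift tool to [30.0, -0.8, 54.0] [ 0.8 89.2  2. ] twist deg [-0.17  0.26 -0.22] vel 0.013
```

View pics/s1.png

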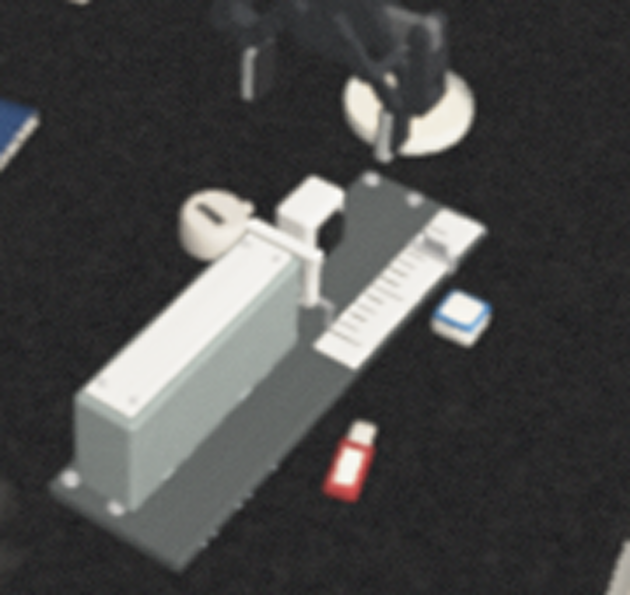

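View pics/t1.png

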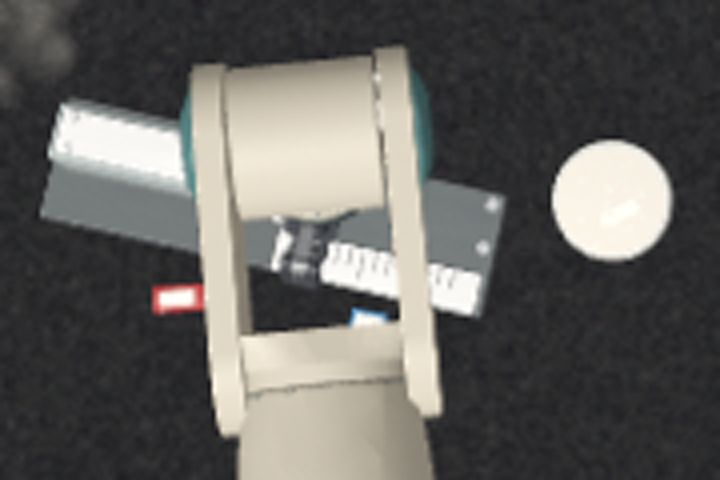

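The fingers, at (255,70) and (385,130) in the side crop, straddle the line of the head. The top crop shows the arm above the gauge and clear of the dish. I'll descend.

```bash
python3 -m creep '{"gripper":[100,100,100,100,100,100,100,100],"linear":[[0,14,1],[0,14,1],[0,14,0],[0,14,0],[0,10,0],[0,6,0],[0,0,0],[0,0,0]],"twist":[[0,0,0],[0,0,0],[0,0,0],[0,0,0],[0,0,0],[0,0,0],[0,0,0],[0,0,0]]}'
python3 st.py 30 -0.8 54
```

```text
time: 4.2
ee_pos: [489.7, 96.0, 67.5]
tool_rot: [-1.56, 0.158, -0.16]
force: [0.5, -0.3, 0.5]
opening: 85.9
t 4.2 tcp in gauge [28.2 -0.1 67.5] force gauge [0.2 0.5 0.5] open 85.9
shift tool to [30.0, -0.8, 54.0] [-0.7 13.5 -1.9] twist deg [-0.27  0.35  0.03] vel 0.004
```

```bash
python3 -m creep '{"gripper":[100,100,100,100,80,70,60,55],"linear":[[-1,9,-2],[0,5,0],[0,0,0],[0,0,0],[0,0,0],[0,0,0],[0,0,0],[0,0,0]],"twist":[[0,0,0],[0,0,0],[0,0,0],[0,0,0],[0,0,0],[0,0,0],[0,0,0],[0,0,0]]}'
python3 st.py 30 -0.8 54
python3 - <<'E'
from plant import capture
import cv2
s,_=capture("side")
cv2.imwrite("pics/s2.png",cv2.resize(s[235:335,300:420],None,fx=6,fy=6,interpolation=cv2.INTER_CUBIC))
E
```

```text
time: 5.0
ee_pos: [489.5, 94.2, 54.3]
tool_rot: [-1.559, 0.155, -0.163]
force: [0.4, 0.3, 0.3]
opening: 46.8
t 5.0 tcp in gauge [29.9  0.1 54.3] force gauge [-0.4  0.4  0.3] open 46.8
shift tool to [30.0, -0.8, 54.0] [-0.9  0.3 -0.1] twist deg [-0.34  0.35  0.25] vel 0.001
```

View pics/s2.png

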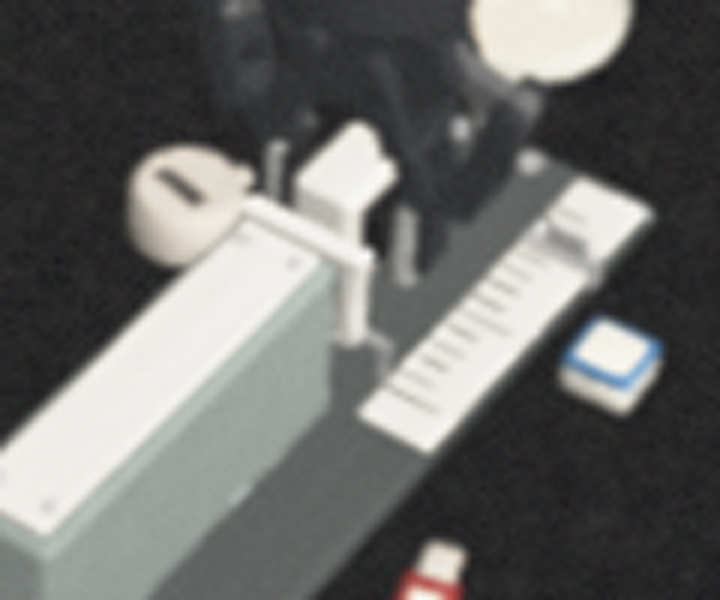

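The fingers, at (275,170) and (405,240), stand either side of the head. Closing now.

```bash
python3 -m creep '{"gripper":[50,45,40,35,30,20,10,0],"linear":[[-1,0,0],[0,0,0],[0,0,0],[0,0,0],[0,0,0],[0,0,0],[0,0,0],[0,0,0]],"twist":[[0,0,0],[0,0,0],[0,0,0],[0,0,0],[0,0,0],[0,0,0],[0,0,0],[0,0,0]]}'
python3 st.py 30 -0.8 54
```

```text
time: 5.85
ee_pos: [489.7, 94.3, 54.7]
tool_rot: [-1.559, 0.154, -0.166]
force: [1.4, -0.7, 0.6]
opening: 26.7
t 5.85 tcp in gauge [29.8  0.2 54.7] force gauge [0.4 1.5 0.6] open 26.7
shift tool to [30.0, -0.8, 54.0] [-1.   0.7 -0.2] twist deg [-0.39  0.28  0.38] vel 0.004
```

```bash
python3 -m creep '{"gripper":[0,0,0,0,0,0,0,0],"linear":[[0,0,0],[0,0,0],[0,0,-3],[0,0,-5],[0,0,-5],[0,0,-5],[0,0,0],[0,0,0]],"twist":[[0,0,0],[0,0,0],[0,0,0],[0,0,0],[0,0,0],[0,0,0],[0,0,0],[0,0,0]]}'
python3 st.py 100 0 54.5
python3 - <<'E'
from plant import capture
import cv2
s,_=capture("side")
cv2.imwrite("pics/s3.png",cv2.resize(s[235:335,300:420],None,fx=6,fy=6,interpolation=cv2.INTER_CUBIC))
E
```

```text
time: 6.65
ee_pos: [486.8, 80.4, 54.7]
tool_rot: [-1.55, 0.15, -0.166]
force: [5.1, 3.9, -1.6]
opening: 27.0
t 6.65 tcp in gauge [44.   0.3 54.7] force gauge [-4.9  4.2 -1.6] open 27.0
shift tool to [100.0, 0.0, 54.5] [ -0.7  -0.7 -56. ] twist deg [-0.94  0.42  0.47] vel 0.007
```

View pics/s3.png

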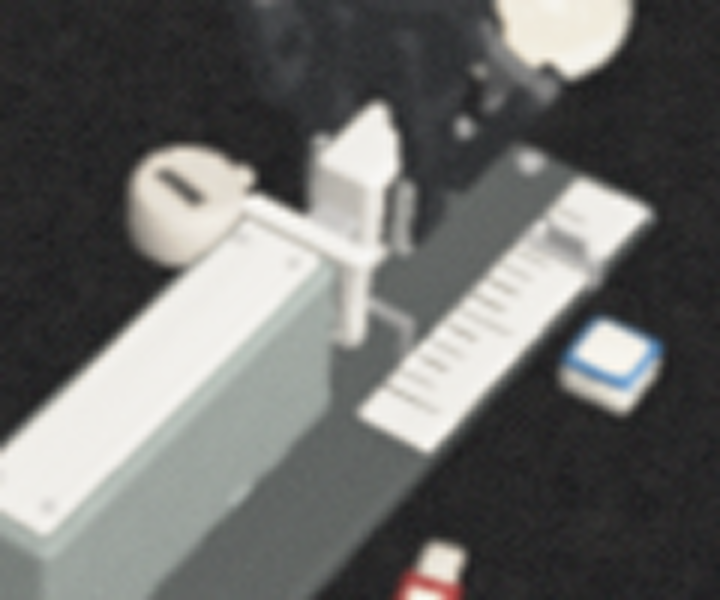

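The head has come out, with the pointer now at about (408,345), and the force is about 5 N of spring. I continue to just short of the mark.

```bash
python3 -m creep '{"gripper":[0,0,0,0,0,0,0,0],"linear":[[0,0,-8],[0,0,-10],[0,0,-10],[0,0,-10],[0,0,-10],[0,0,-8],[0,0,-4],[0,0,0]],"twist":[[0,0,0],[0,0,0],[0,0,0],[0,0,0],[0,0,0],[0,0,0],[0,0,0],[0,0,0]]}'
python3 st.py 120 0 54.5
python3 - <<'E'
from plant import capture
import cv2
s,d=capture("side");cv2.imwrite("pics/s4raw.png",s)
cv2.imwrite("pics/s4.png",cv2.resize(s[240:315,330:420],None,fx=8,fy=8,interpolation=cv2.INTER_CUBIC))
t,d=capture("top");cv2.imwrite("pics/t4raw.png",t)
cv2.imwrite("pics/t4.png",cv2.resize(t[260:320,270:360],None,fx=8,fy=8,interpolation=cv2.INTER_CUBIC))
E
```

```text
time: 7.5
ee_pos: [475.6, 27.4, 54.8]
tool_rot: [-1.535, 0.145, -0.165]
force: [4.0, 5.6, -1.3]
opening: 27.1
t 7.5 tcp in gauge [98.2  0.3 54.8] force gauge [-6.3  2.8 -1.3] open 27.1
shift tool to [120.0, 0.0, 54.5] [ -0.5  -0.4 -21.8] twist deg [-1.78  0.57  0.55] vel 0.02
```

View pics/s4.png

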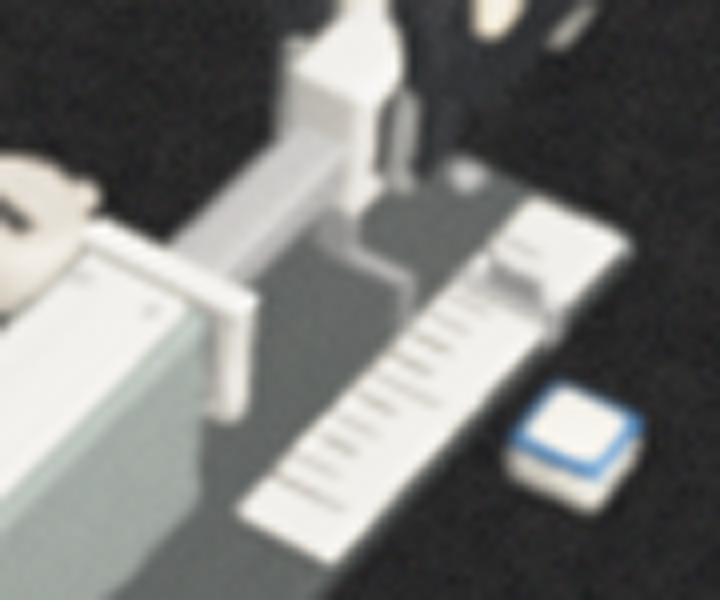

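View pics/t4.png

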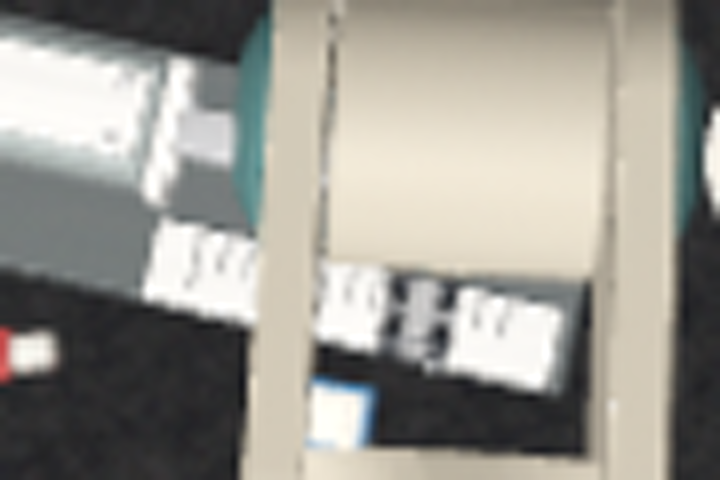

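Side crop: the pointer tip is at (408,318), about 27 mm short of the fin. The clip's fin runs across the strip from (490,260) to (555,330). I'll measure the scale lines, fin and tip in the same frame.

```bash
python3 - <<'E'
from st import *
import cv2
from scipy.signal import find_peaks
for n,f in(("side","s4raw"),("top","t4raw"),("top","top0")):
    im=cv2.imread(f"pics/{f}.png",0).astype(np.float32)
    xs=np.arange(2,150,.5)
    for ys,z,lab in((np.arange(-42,-36.9,.5),15,"lines"),(np.arange(-60,-42,1),30,"fin top"),(np.arange(-60,-42,1),15,"strip z15")):
        acc=0
        for y in ys:
            uv=proj(n,(Gm@np.c_[xs,0*xs+y,0*xs+z].T).T+[p[0],p[1],0]).astype(np.float32)
            acc=acc+cv2.remap(im,uv[:,:1],uv[:,1:],cv2.INTER_CUBIC).ravel()
        acc/=len(ys)
        k,_=find_peaks(-acc,prominence=5);print(f,lab,[(xs[j],int(acc[j])) for j in k])
def g(P): return np.round(Gm.T@(P-[p[0],p[1],0]),1)
q=lambda x,y:((x+.5)/8-.5+330,(y+.5)/8-.5+240)
print("tip side",g(onz("side",*q(408,322),16)),"elbow",g(onz("side",*q(410,280),28)))
print("fin side top near/far z30",g(onz("side",*q(490,252),30)),g(onz("side",*q(550,292),30)))
print("fin arm-side bottom z15",g(onz("side",*q(488,285),15)))
s=cv2.imread("pics/s4raw.png");cv2.imwrite("pics/s4z.png",cv2.resize(s[262:292,374:414],None,fx=18,fy=18,interpolation=cv2.INTER_CUBIC))
E
```

```text
s4raw lines [(np.float64(10.5), 205), (np.float64(20.5), 218), (np.float64(31.0), 209), (np.float64(40.5), 218), (np.float64(51.0), 209), (np.float64(60.5), 219), (np.float64(70.5), 207), (np.float64(81.0), 207), (np.float64(91.0), 219), (np.float64(119.0), 178), (np.float64(130.5), 215)]
s4raw fin top [(np.float64(7.5), 223), (np.float64(18.0), 218), (np.float64(27.0), 223), (np.float64(37.5), 218), (np.float64(47.0), 217), (np.float64(56.5), 216), (np.float64(67.0), 218), (np.float64(77.0), 225), (np.float64(102.0), 163), (np.float64(116.0), 222)]
s4raw strip z15 [(np.float64(10.5), 217), (np.float64(20.5), 231), (np.float64(31.0), 229), (np.float64(40.0), 231), (np.float64(51.0), 229), (np.float64(60.5), 221), (np.float64(70.5), 229), (np.float64(81.0), 230), (np.float64(90.5), 233), (np.float64(115.0), 159)]
t4raw lines [(np.float64(11.5), 207), (np.float64(21.5), 210), (np.float64(31.5), 221), (np.float64(41.5), 201), (np.float64(60.5), 176), (np.float64(71.5), 217), (np.float64(80.5), 222), (np.float64(91.5), 76), (np.float64(109.0), 94), (np.float64(121.5), 207), (np.float64(1
[... 913 characters left out ...]
(32.5), 238), (np.float64(42.5), 238), (np.float64(52.5), 240), (np.float64(62.5), 223), (np.float64(72.5), 236), (np.float64(82.0), 237), (np.float64(91.5), 242), (np.float64(112.0), 209), (np.float64(122.0), 238), (np.float64(131.5), 235)]
top0 strip z15 [(np.float64(12.0), 221), (np.float64(22.0), 237), (np.float64(31.5), 237), (np.float64(41.5), 238), (np.float64(51.5), 241), (np.float64(61.5), 223), (np.float64(72.0), 236), (np.float64(82.0), 237), (np.float64(111.5), 208), (np.float64(122.0), 239), (np.float64(131.5), 236)]
tip side [ 83.2 -32.6  16. ] elbow [ 87.  -29.8  28. ]
fin side top near/far z30 [108.8 -42.9  30. ] [104.8 -64.9  30. ]
fin arm-side bottom z15 [111.1 -42.5  15. ]
```

View pics/s4z.png

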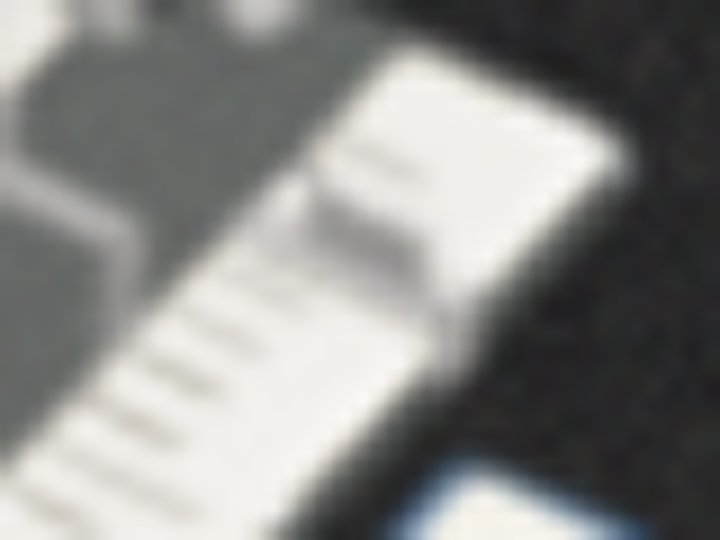

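```bash
python3 - <<'E'
from st import *
for n in("side","top"):
    z=np.load(f"pics/{n}0.npz");d=z["d"];v,u=np.indices(d.shape);i=C[n]
    cam=np.stack([(u-i["cx"])/i["fx"]*d,(v-i["cy"])/i["fy"]*d,d],-1)
    P=cam@i["T"][:3,:3].T+i["T"][:3,3];P=(P-[p[0],p[1],0])@Gm
    im=z["p"].mean(2)
    m=(d>0)&(P[...,0]>95)&(P[...,0]<122)&(P[...,1]<-38)&(P[...,1]>-66)&(P[...,2]>18.5)
    for r,c_ in zip(*np.where(m)):print(n,r,c_,np.round(P[r,c_],1),int(im[r,c_]))
    # pointer tip
    m=(d>0)&(P[...,0]>5)&(P[...,0]<26)&(P[...,1]<-28)&(P[...,1]>-40)&(P[...,2]>18)&(P[...,2]<60)
    for r,c_ in zip(*np.where(m)):print("ptr",n,r,c_,np.round(P[r,c_],1),int(im[r,c_]))
E
```

```text
side 272 391 [112.5 -41.9  23.7] 200
side 272 392 [108.5 -46.3  29.2] 212
side 272 393 [109.7 -48.2  29.4] 227
side 273 391 [111.  -43.   22.3] 183
side 273 392 [110.7 -45.6  24. ] 175
side 273 393 [109.1 -48.8  27. ] 194
side 273 394 [111.9 -50.   25.6] 218
side 273 395 [111.9 -52.5  27.1] 230
side 274 391 [110.5 -43.5  19.8] 172
side 274 392 [107.2 -47.6  24.7] 156
side 274 393 [111.3 -48.1  21.9] 160
side 274 394 [110.8 -50.9  23.8] 174
side 274 395 [109.6 -53.9  26.4] 191
side 274 396 [108.2 -57.   29.3] 214
side 274 397 [109.9 -58.7  29. ] 228
side 275 392 [110.2 -46.5  18.6] 165
side 275 393 [109.  -49.6  21.3] 156
side 275 394 [108.8 -52.1  22.9] 154
side 275 395 [111.2 -53.5  21.8] 158
side 275 396 [109.  -57.   25.5] 174
side 275 397 [107.5 -60.1  28.5] 205
side 275 398 [110.4 -61.3  27. ] 233
side 276 392 [105.8 -48.9  20.2] 187
side 276 393 [107.  -50.8  20.3] 178
side 276 395 [110.8 -54.   19.2] 158
side 276 396 [112.5 -55.6  18.9] 161
side 276 397 [111.5 -58.6  21.3] 194
side 276 398 [109.6 -62.   24.8] 230
side 277 396 [108.1 -58.1  20.5] 169
side 277 397 [105.9 -61.5  
[... 939 characters left out ...]

top 299 326 [112.3 -42.   20.1] 218
top 299 327 [115.3 -41.3  19.8] 236
top 299 328 [118.2 -40.6  19.2] 245
top 300 324 [107.  -46.3  22.1] 218
top 300 325 [110.1 -46.   29.5] 220
top 301 325 [110.8 -49.   31.2] 202
top 301 326 [113.6 -47.9  21.7] 215
top 301 327 [116.6 -47.3  23.1] 243
top 302 324 [108.4 -52.3  24.6] 212
top 303 322 [103.1 -56.4  18.9] 249
top 303 324 [109.1 -55.3  26.7] 217
top 304 324 [109.8 -58.4  29.3] 220
top 305 323 [107.4 -61.6  19.5] 216
top 305 324 [110.4 -61.2  26.6] 213
top 305 325 [113.3 -60.5  24.9] 202
ptr top 287 294 [ 10.2 -29.   37.7] 160
ptr top 287 295 [ 13.  -28.2  35.6] 175
ptr top 288 295 [ 12.9 -30.5  25.4] 194
ptr top 290 299 [ 25.8 -33.4  19.4] 233
```

```bash
python3 -m creep '{"gripper":[0,0,0,0,0,0,0,0],"linear":[[0,0,-4],[0,0,-6],[0,0,-6],[0,0,-5],[0,0,-3],[0,0,-1],[0,0,0],[0,0,0]],"twist":[[-0.3,0,0],[-0.3,0,0],[-0.3,0,0],[-0.3,0,0],[-0.3,0,0],[0,0,0],[0,0,0],[0,0,0]]}'
python3 st.py 127.8 0 54.5
python3 - <<'E'
from plant import capture
import cv2,numpy as np
s,d=capture("side");cv2.imwrite("pics/s5raw.png",s);np.savez("pics/s5.npz",p=s,d=d)
cv2.imwrite("pics/s5.png",cv2.resize(s[255:292,370:414],None,fx=16,fy=16,interpolation=cv2.INTER_CUBIC))
E
```

```text
time: 8.4
ee_pos: [472.3, 11.8, 54.8]
tool_rot: [-1.541, 0.145, -0.168]
force: [4.3, 6.2, -0.5]
opening: 26.6
t 8.4 tcp in gauge [114.1   0.3  54.8] force gauge [-6.9  2.9 -0.5] open 26.6
shift tool to [127.8, 0.0, 54.5] [ -0.4  -0.1 -13.7] twist deg [-1.46  0.5   0.68] vel 0.022
```

View pics/s5.png

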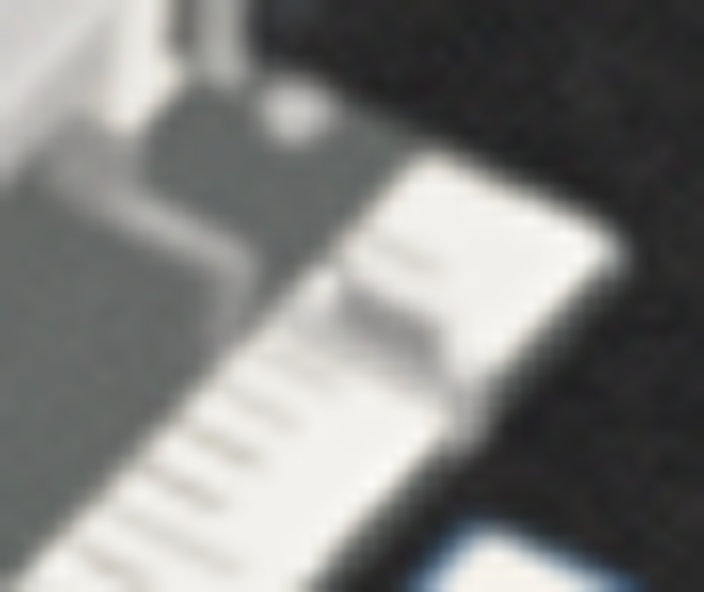

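```bash
python3 - <<'E'
from st import *
def g(P): return np.round(Gm.T@(P-[p[0],p[1],0]),1)
q=lambda x,y:((x+.5)/16-.5+370,(y+.5)/16-.5+255)
for nm,xy,z in(("tip",(228,345),16),("tip hi",(234,325),16),("line a",(285,357),15),("line b",(262,397),15),("line c",(220,440),15),("line far",(402,250),15),("fin dark bottom mid",(385,355),18),("fin top mid",(390,300),30),("fin +y end",(320,310),16),("elbow",(243,258),30)):print(nm,g(onz("side",*q(*xy),z)))
z=np.load("pics/s5.npz");d=z["d"];v,u=np.indices(d.shape);i=C["side"]
cam=np.stack([(u-i["cx"])/i["fx"]*d,(v-i["cy"])/i["fy"]*d,d],-1)
P=cam@i["T"][:3,:3].T+i["T"][:3,3];P=(P-[p[0],p[1],0])@Gm;X,Y,Z=np.moveaxis(P,-1,0)
for nm,m in(("ptr",(X>85)&(X<105)&(Y<-27)&(Y>-38)&(Z>18)&(Z<34)),("fin",(X>102)&(X<118)&(Y<-44)&(Y>-62)&(Z>20.5)&(Z<28)),("fintop",(X>102)&(X<118)&(Y<-44)&(Y>-62)&(Z>28)&(Z<33))):
    print(nm,m.sum(),np.round(P[m].mean(0),1),np.round(P[m].std(0),1))
    if nm=="ptr":print(np.round(P[m],1))
E
```

```text
tip [ 98.1 -32.1  16. ]
tip hi [102.2 -30.6  16. ]
line a [101.9 -39.4  15. ]
line b [ 92.8 -41.1  15. ]
line c [ 81.7 -40.9  15. ]
line far [131.4 -41.4  15. ]
fin dark bottom mid [108. -52.  18.]
fin top mid [106.7 -52.3  30. ]
fin +y end [112.4 -38.9  16. ]
elbow [101.6 -31.1  30. ]
ptr 11 [ 97.9 -32.9  27. ] [2.3 2.1 5.3]
[[ 99.8 -30.   32.8]
 [ 94.6 -30.4  33.8]
 [ 96.4 -32.   33.3]
 [ 98.6 -33.4  32.5]
 [ 98.9 -33.5  29.1]
 [ 99.1 -31.2  24.6]
 [ 98.3 -34.1  26.8]
 [ 99.1 -31.5  21.6]
 [ 96.4 -33.2  21.4]
 [102.4 -37.7  19.5]
 [ 93.8 -34.8  21.2]]
fin 18 [110.  -54.9  23.6] [1.5 4.6 2.2]
fintop 5 [109.2 -53.3  28.9] [0.7 6.2 0.6]
```

```bash
python3 -m creep '{"gripper":[0,0,0,0,0,0,0,0],"linear":[[0,0,-3],[0,0,-4],[0,0,-3],[0,0,-1],[0,0,0],[0,0,0],[0,0,0],[0,0,0]],"twist":[[-0.3,0,0],[-0.3,0,0],[-0.3,0,0],[0,0,0],[0,0,0],[0,0,0],[0,0,0],[0,0,0]]}'
python3 st.py 127.5 0 54.5
python3 - <<'E'
from plant import capture
import cv2,numpy as np
ss=[];dd=[]
for k in range(4):
    s,d=capture("side");ss.append(s.astype(float));dd.append(d)
s=np.mean(ss,0).astype(np.uint8);d=np.median(dd,0);cv2.imwrite("pics/s6raw.png",s);np.savez("pics/s6.npz",p=s,d=d,dd=dd)
cv2.imwrite("pics/s6.png",cv2.resize(s[255:292,370:414],None,fx=16,fy=16,interpolation=cv2.INTER_CUBIC))
from st import *
i=C["side"]
def g(P): return np.round(Gm.T@(P-[p[0],p[1],0]),1)
Ps=[]
for d in dd:
    v,u=np.indices(d.shape)
    cam=np.stack([(u-i["cx"])/i["fx"]*d,(v-i["cy"])/i["fy"]*d,d],-1)
    P=cam@i["T"][:3,:3].T+i["T"][:3,3];Ps.append((P-[p[0],p[1],0])@Gm)
P=np.mean(Ps,0);X,Y,Z=np.moveaxis(P,-1,0)
print("noise",np.std([q[275,393] for q in Ps],0))
for nm,m in(("ptr",(X>95)&(X<118)&(Y<-27)&(Y>-36)&(Z>19)&(Z<30)),("fin",(X>102)&(X<118)&(Y<-44)&(Y>-62)&(Z>20.5)&(Z<28)),("fintop",(X>102)&(X<118)&(Y<-44)&(Y>-62)&(Z>28)&(Z<33))):
    print(nm,m.sum(),np.round(P[m].mean(0),1),np.round(P[m].std(0),1),np.round(np.median(P[m],0),1))
print(np.round(P[260:280,378:392,2],0)[::1])
E
```

```text
time: 9.25
ee_pos: [472.0, 10.0, 54.8]
tool_rot: [-1.537, 0.143, -0.17]
force: [4.9, 5.7, -0.9]
opening: 26.8
t 9.25 tcp in gauge [115.9   0.4  54.8] force gauge [-6.6  3.6 -0.9] open 26.8
shift tool to [127.5, 0.0, 54.5] [ -0.5  -0.1 -11.6] twist deg [-1.69  0.5   0.79] vel 0.019
noise [1.35354588 0.64652933 1.40697507]
ptr 6 [ 98.5 -31.9  25.9] [0.3 1.9 2.5] [ 98.5 -31.8  25.8]
fin 23 [110.  -52.9  24.9] [1.1 5.7 2.1] [109.8 -52.6  25.1]
fintop 0 [nan nan nan] [nan nan nan] [nan nan nan]
[[ 55.  55.  53.   9.  11.  10.   9.   9.   9.  10.  11.  10.  -3.  -3.]
 [ 51.  54.   9.  10.  10.  12.  12.  10.  10.  13.  12.  13.   9. 240.]
 [ 51.   9.   9.   9.  12.  11.  10.  10.   8.  10.  11. 242.  13.  11.]
 [ 47.  10.   9.  11.  11.  10.  10.   9.   9.  10.  11.  13.   8.  10.]
 [ 44.   9.  11.  11.   8.  11.  11.   8.  10.  10.  10.  11.  11.  11.]
 [ 39.  10.  10.  10.  10.   9.  11.  10.  10.  10.  11.  10.   9.  10.]
 [ 36.  12.   9.  11.   9.  11.   9.  10.  12.  11.  11.  11.   9.  11.]
 [ 35.  34.   9.  10.  10.  10.   9.   9.   9.  10.   9.  11.  10.   9.]
 [ 33.  34.  33.  34.
[... 416 characters left out ...]

 [ 12.  11.   7.  10.  10.  10.  23.  23.  11.  16.  16.  15.  15.  21.]
 [ 10.   9.  11.  10.  11.  10.  18.  18.  10.  16.  16.  17.  16.  17.]
 [ 10.   9.   9.   9.  10. 240.  19.  17.  12.  11.  12.  14.  15.  16.]
 [ 11.   9.   9.   9.  10.  10.  10.  12.  13.  13.  13.  10.  11.  15.]
 [  9.   9.   9.  11.  11.  10. 243.  12.  12.  13.  12.  13.  13.  12.]
 [ 11.  11.   9.  12.  10.  13.  14.  12.  13.  12.  13.  13.  12.  12.]]<stdin>:19: RuntimeWarning: Mean of empty slice.
  ret = um.true_divide(
  ret = _var(a, axis=axis, dtype=dtype, out=out, ddof=ddof,
  arrmean = um.true_divide(arrmean, div, out=arrmean,
  ret = um.true_divide(
  return _methods._mean(a, axis=axis, dtype=dtype,
```

View pics/s6.png

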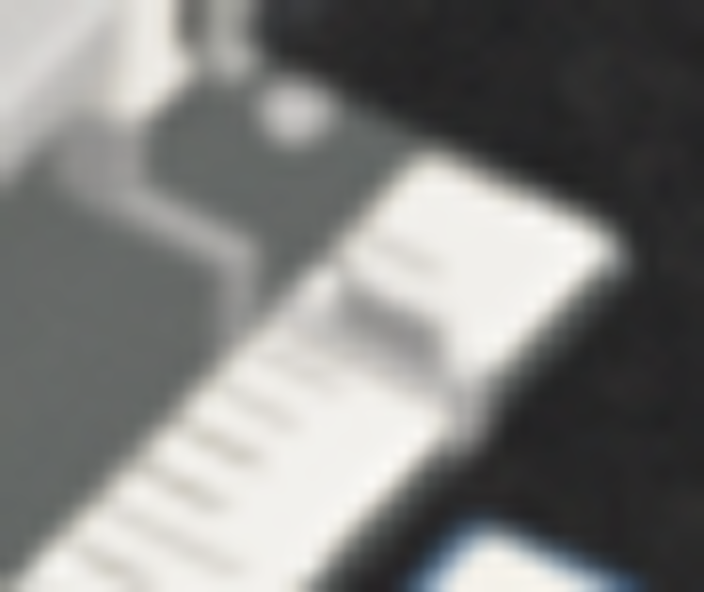

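Holding against the spring costs about 1.1 mm per row, so that call advanced only 1.8 mm. The depth data puts the pointer about 12 mm short of the fin, and I'm adding the sag to the next move.

```bash
python3 -m creep '{"gripper":[0,0,0,0,0,0,0,0],"linear":[[0,0,-3],[0,0,-4],[0,0,-4],[0,0,-3],[0,0,-2],[0,0,-2],[0,0,-1],[0,0,-1]],"twist":[[-0.4,0,0],[-0.4,0,0],[-0.4,0,0],[-0.4,0,0],[-0.2,0,0],[-0.2,0,0],[-0.2,0,0],[-0.2,0,0]]}'
python3 st.py 127.8 0 54.5
```

```text
time: 10.25
ee_pos: [470.1, 0.9, 54.8]
tool_rot: [-1.555, 0.145, -0.171]
force: [4.6, 5.8, -1.0]
opening: 26.6
t 10.25 tcp in gauge [125.3   0.4  54.8] force gauge [-6.6  3.3 -1. ] open 26.6
shift tool to [127.8, 0.0, 54.5] [-0.4  0.3 -2.5] twist deg [-0.68  0.41  0.88] vel 0.014
```

Another 2.5 mm plus the sag allowance, then I check with images.

```bash
python3 -m creep '{"gripper":[0,0,0,0,0,0,0,0],"linear":[[0,0,-2],[0,0,-2],[0,0,-1.5],[0,0,-1.2],[0,0,-1.2],[0,0,-1.2],[0,0,-1.2],[0,0,-1.2]],"twist":[[-0.2,0,0],[-0.2,0,0],[-0.2,0,0],[-0.2,0,0],[-0.2,0,0],[-0.2,0,0],[-0.2,0,0],[-0.2,0,0]]}'
python3 st.py 127.8 0 54.5
python3 - <<'E'
from plant import capture
import cv2,numpy as np
ss=[];dd=[]
for k in range(6):
    s,d=capture("side");ss.append(s.astype(float));dd.append(d)
t,_=capture("top");cv2.imwrite("pics/t7.png",cv2.resize(t[260:320,270:360],None,fx=8,fy=8,interpolation=cv2.INTER_CUBIC))
s=np.mean(ss,0).astype(np.uint8);cv2.imwrite("pics/s7raw.png",s)
cv2.imwrite("pics/s7.png",cv2.resize(s[255:292,370:414],None,fx=16,fy=16,interpolation=cv2.INTER_CUBIC))
from st import *
i=C["side"];Ps=[]
for d in dd:
    v,u=np.indices(d.shape)
    cam=np.stack([(u-i["cx"])/i["fx"]*d,(v-i["cy"])/i["fy"]*d,d],-1)
    Ps.append((cam@i["T"][:3,:3].T+i["T"][:3,3]-[p[0],p[1],0])@Gm)
P=np.mean(Ps,0);X,Y,Z=np.moveaxis(P,-1,0)
for nm,m in(("ptr",(X>95)&(X<125)&(Y<-27)&(Y>-36)&(Z>19)&(Z<30)),("fin",(X>102)&(X<118)&(Y<-44)&(Y>-62)&(Z>20.5)&(Z<28))):
    print(nm,m.sum(),np.round(P[m].mean(0),1),np.round(P[m].std(0),1));
    if nm=="ptr":print(np.round(P[m],1))
print(bot.get_obs()["time"])
E
python3 st.py 127.8 0 54.5
```

```text
time: 11.05
ee_pos: [470.0, 0.3, 54.8]
tool_rot: [-1.557, 0.146, -0.173]
force: [5.5, 6.4, -0.9]
opening: 27.0
t 11.05 tcp in gauge [125.9   0.4  54.8] force gauge [-7.4  4.  -0.9] open 27.0
shift tool to [127.8, 0.0, 54.5] [-0.4  0.3 -1.9] twist deg [-0.55  0.31  0.95] vel 0.007
ptr 5 [107.4 -33.   25.6] [0.7 1.3 2.4]
[[108.3 -30.8  26.8]
 [107.3 -33.8  29.3]
 [107.7 -33.9  25.9]
 [106.3 -32.4  22.9]
 [107.4 -34.3  23.2]]
fin 21 [109.8 -53.8  24.9] [0.9 5.3 2.2]
11.4
t 11.4 tcp in gauge [125.9   0.4  54.8] force gauge [-6.9  4.2 -0.9] open 26.7
shift tool to [127.8, 0.0, 54.5] [-0.4  0.2 -1.9] twist deg [-0.55  0.32  0.95] vel 0.002
```

View pics/s7.png

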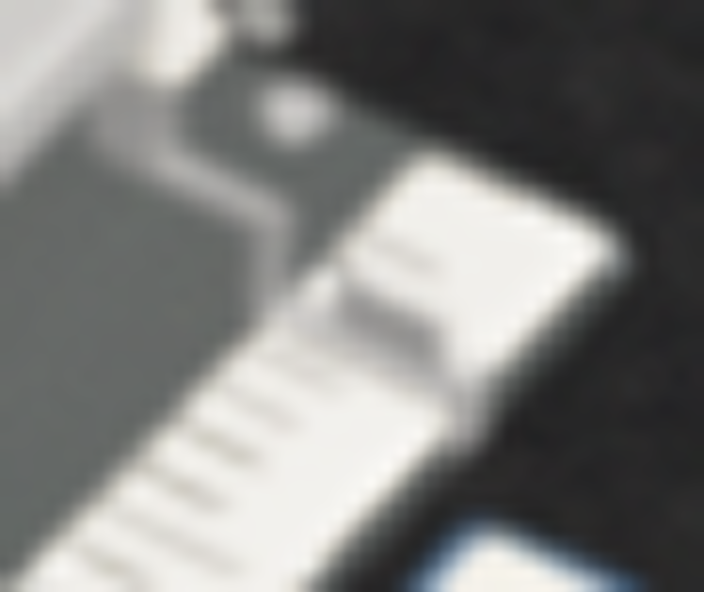

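View pics/t7.png

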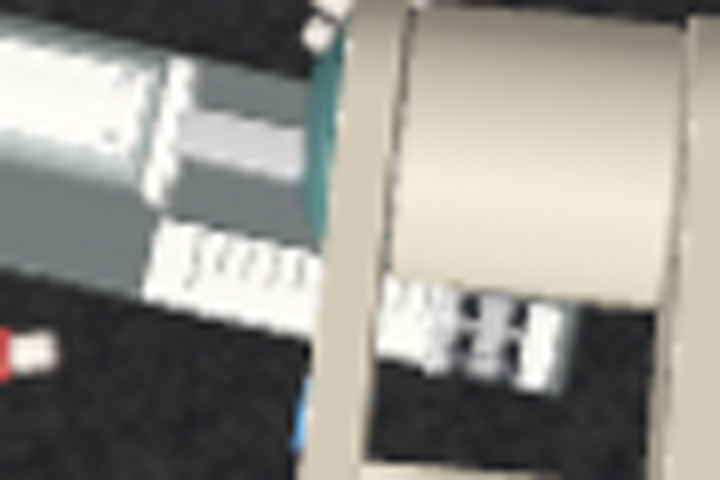

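The pointer (tip about (268,310) in the side crop) is 2.4 mm short of the fin by depth, and the arm holds still. One small advance follows, with sag of about 1.35 mm per row.

```bash
python3 -m creep '{"gripper":[0,0,0,0,0,0,0,0],"linear":[[0,0,-2],[0,0,-2],[0,0,-2],[0,0,-1.5],[0,0,-1.5],[0,0,-1.5],[0,0,-1.4],[0,0,-1.4]],"twist":[[-0.2,0,0],[-0.2,0,0],[-0.2,0,0],[-0.2,0,0],[-0.2,0,0],[-0.2,0,0],[-0.2,0,0],[-0.2,0,0]]}'
python3 st.py 127.8 0 54.5
python3 - <<'E'
from plant import capture
import cv2,numpy as np
ss=[];dd=[]
for k in range(10):
    s,d=capture("side");ss.append(s.astype(float));dd.append(d)
s=np.mean(ss,0).astype(np.uint8)
cv2.imwrite("pics/s8.png",cv2.resize(s[245:300,340:414],None,fx=10,fy=10,interpolation=cv2.INTER_CUBIC))
from st import *
i=C["side"];Ps=[]
for d in dd:
    v,u=np.indices(d.shape)
    cam=np.stack([(u-i["cx"])/i["fx"]*d,(v-i["cy"])/i["fy"]*d,d],-1)
    Ps.append((cam@i["T"][:3,:3].T+i["T"][:3,3]-[p[0],p[1],0])@Gm)
P=np.mean(Ps,0);X,Y,Z=np.moveaxis(P,-1,0)
for nm,m in(("ptr",(X>95)&(X<125)&(Y<-27)&(Y>-36)&(Z>19)&(Z<30)),("fin",(X>102)&(X<118)&(Y<-44)&(Y>-62)&(Z>20.5)&(Z<28))):
    print(nm,m.sum(),np.round(P[m].mean(0),1),np.round(P[m].std(0),1));
E
python3 st.py 127.8 0 54.5
```

```text
time: 12.2
ee_pos: [469.7, -1.3, 54.8]
tool_rot: [-1.558, 0.145, -0.174]
force: [6.6, 6.6, -0.8]
opening: 26.8
t 12.2 tcp in gauge [127.5   0.5  54.8] force gauge [-7.9  5.1 -0.8] open 26.8
shift tool to [127.8, 0.0, 54.5] [-0.5  0.3 -0.3] twist deg [-0.52  0.29  1.02] vel 0.003
ptr 4 [108.7 -32.8  23.7] [0.6 0.7 2.7]
fin 20 [110.1 -52.9  24.5] [0.7 5.1 2.4]
t 12.7 tcp in gauge [127.5   0.4  54.7] force gauge [-6.7  4.9 -1.5] open 27.0
shift tool to [127.8, 0.0, 54.5] [-0.4  0.2 -0.3] twist deg [-0.52  0.28  1.01] vel 0.001
```

View pics/s8.png

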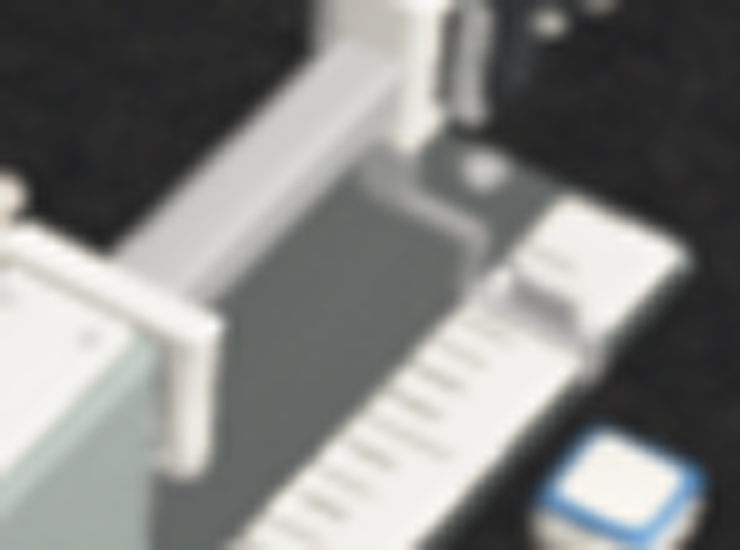

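Depth puts the pointer within about 1.4 mm of the fin, TCP travel within about 0.5 mm. The arm is still and the clip has not moved, so I'm handing in.

```bash
python3 -c "
from plant import bot
print(bot.finish_job())"
```

```text
the job is handed in; nothing more can be done
None
```

The gauge arm is held at the clip and the job is handed in at about 12.7 s. I gripped the head from above, squeezed the lock button in with the arm still parked, and drew the arm out about 98 mm.

Last checks before handing in:
- **Pointer at the mark:** the side camera's depth puts it about 1.4 mm short of the clip's fin. The arm's own travel, set against my first estimate of the clip position, puts it about 0.3 mm short. The two differ by about 1 mm, and both are within the 4 mm allowed.
- **Holding steady:** the gripper's position stayed the same over the last 0.5 s, the spring pull was about 7 N, and the fingers stood at 27 mm on the head.
- **Clip:** the fin stayed at x of about 110 mm to within measurement noise, so it did not shift.
- **Bystanders:** I did not measure them again at the end. The pictures showed nothing being touched.

The arm gave way by about 1.1 to 1.4 mm per row against the spring. One move therefore advanced only 1.8 mm of a commanded 11 mm, and I added the difference to the later moves. I never saw the pointer go past the mark.

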